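# Put three stone carvings back on their own plinths

### The job

The three grey-green stone carvings stand on the wrong plinths: put each on the plinth of its own foot's shape (the square-footed tower on the square plinth, the round gourd on the round one, the oblong-footed elephant on the oblong one), centred, upright and, for tower and elephant, with the foot's edges parallel to the plinth's (the elephant lengthwise, facing either way). Use the empty cork block as the halfway place, let each carving stand on it or on a plinth only, never on the bench, and set the carvings down rather than drop or tip them. Leave the small mushroom, tortoise and dish as they stand.

Things in the scene. Friction and masses are not known exactly. Their poses are not given: they have to be found in the camera images.
- tower: Carved tower of polished grey-green stone, 105 mm tall, about 0.26 kg: square foot 50 x 50 x 16 mm, above it a straight square column 32 x 32 mm from 16 to 85 mm height, its faces parallel to the foot's edges, then a four-sided point. Origin: centre of the underside; z up, x and y parallel to the edges. Starts on the round plinth.
- gourd: Carved gourd of polished grey-green stone, round, 98 mm tall, 0.24 kg: foot 52 mm across, lower bulb 54 mm across (22 to 32 mm height), waist 24 mm across at 54 mm, upper bulb 34 mm across with a straight band from 64 to 80 mm height, thin stem on top. Origin: centre of the underside; z up. Starts on the oblong plinth.
- elephant: Carved elephant of polished grey-green stone, 76 mm tall, 0.22 kg: oblong foot plate 66 (x) x 40 (y) x 10 mm; barrel body 34 mm wide across y, along x from -25 to +19 mm, axis 48 mm above the underside; head and trunk at +x, ears 44 mm across at x = 17 mm. Grip across the barrel near x = -3 mm. Origin: centre of the underside; z up, x to the trunk. Starts on the square plinth.
- plinth_square: A fixed dark-wood display plinth, square, 90 x 90 mm, 30 mm high. Origin: centre of its underside on the bench; x and y parallel to its edges.
- plinth_round: A fixed dark-wood display plinth, round, 96 mm across, 30 mm high. Origin: centre of its underside on the bench.
- plinth_oblong: A fixed dark-wood display plinth, oblong, 120 (x) x 70 (y) mm, 30 mm high. Origin: centre of its underside on the bench; x along its length.
- cork_block: Fixed brown cork block, 120 (x) x 90 (y) mm, 25 mm high, empty at the start: the free halfway place. Origin: centre of its underside on the bench.
- mushroom: Bystander: small loose pink stone mushroom, 46 mm tall, 48 mm across. Origin: centre of the underside.
- tortoise: Bystander: small loose black stone tortoise, 65 mm long, 29 mm tall. Origin: centre of the underside; x to its head.
- dish: Bystander: small loose white round dish, 68 mm across, 24 mm tall. Origin: centre of the underside.
Mind the look-alikes: they are no part of the job. What is shaped like the elephant but red is not meant.

How it is judged:
By the outcome, as a careful person would: the job done as asked, in the order asked, and still so for the second after the job is handed in, with the robot touching nothing.
It also fails if it takes over 128 s, if anything falls off the work surface, if the arm or the gripper's body presses on something with over 40 N, if the wrist force passes 120 N, or if a joint passes its speed limit or range.

### The arm

A 7-joint arm with a two-finger parallel gripper is mounted at the origin on the work surface. World frame = base frame: x ahead of the robot, y to its left, z up, the work surface at z = 0. Lengths are in mm, angles in rad, forces in N, time in s.
With the tool pointing down it reaches from about 400 to 900 mm from the base axis. Payload 5.6 kg.
Tool frame: the origin (TCP) lies at the very end of the fingers, on their centre line; the grasp point (between the pads) lies 19 mm behind it; z points along the fingers, y is the line along which they close (so a half turn about z gives the same grasp; the last joint's range is limited). The gripper opens to 92 mm and grips with 3 to 60 N. Pads are 20 mm wide; open, the fingers measure 128 mm over their backs; the gripper's body (75 mm by 189 mm) begins 69 mm behind the grasp point.
Start: joints at [1.129, 0.468, -0.012, 1.603, 0.006, 1.071, -0.056], TCP at [252.364, -599.017, 214.592] pointing down, gripper open.
Joint ranges: [-2.53, 2.53], [-0.31, 2.02], [-1.57, 1.55], [0.28, 2.44], [-1.29, 4.43], [0.15, 1.84], [-2.92, 2.92]. Speed limits (rad/s): [2.57, 2.57, 3.14, 3.14, 3.14, 3.14, 3.14].

### API

Orientations are given as a unit quaternion [x, y, z, w].
In Python, from rig import telemetry, read_camera, camera_info, robot, recognise gives the robot as it stands. The module is installed in compiled form; this text tells all that it offers.
- The arm moves only by the tool jog_arm, never from a script. Its argument "series" is text: rows parted by semicolons, each of 7 numbers parted by spaces: the shift along the world's x, y, z in shares of 80 cm (1.0 is 80 cm), then the turn, a rotation vector about the world's x, y, z in shares of 2 pi rad (1.0 is 2 pi rad), then the finger opening in cm, from 0 to 9.19. In form: x y z rx ry rz grip; .... A call has 1 to 8 rows; each row is the pose to reach, as a shift and turn from the pose commanded when the call began; what a row does not reach only later rows make up. A row lasts 1/8 s, in which the tool goes at most 62.5 mm and 10.7 degrees, less where a joint would pass 70% of its speed; a pose out of reach is approached as far as the arm can. Shift and turn numbers lie between -1 and 1, and a call with a number outside is refused. A call with a gripper value outside its range is refused whole. The fingers move at their own pace and stop on an object; the grip force is fixed at half the most. Time passes only in rows, so rows that repeat a pose let the fingers close. It gives the time, the measured TCP pose, the force, the opening and the grip force at its end, in the units of the state.
- telemetry.get_obs(): the state, without advancing time (a new reading comes with each control period).
- read_camera(name): name is "side" or "top"; returns the picture (480x640x3 uint8, red, green, blue); there is no depth.
- camera_info(name): a dict with "fx", "fy", "cx", "cy" (pixels), "R" (3x3) and "t" (3): a world point X has camera coordinates R X + t. Camera axes: x right, y down, z forward; pixel columns grow to the right and rows downward; lengths in mm; the calibration is good to about 2 mm. A picture is of the moment at which its call begins. camera_info takes no time and is no camera call.
- robot.job_done(): hands the job in; it is judged then, once.
Trained networks look in the newest picture that a camera, given by its name, has taken for a name from the list of things; names that differ only in an ending like _2 or _b are one class to them, and where a whole thing is asked for, a point or a joint stands for the part that bears it (a point fixed in the world has none). Each returns a list of dicts, best first, with "score" (0 to 1); they miss things now and then, are a little off and sometimes report something else, mostly with a low value. They report only what shows in the picture. A call takes as long as a camera call. They do not tell look-alikes from the thing itself.
- recognise(camera, label): "at" ([x, y, z] in mm, in world coordinates, good to about 4 mm: the middle of the surface that is visible of it).
The state is a dict: "time": time; "joint_pos": joint angles; "joint_velocities": joint speeds; "effort": joint torques, N m; "tcp_pos": TCP position; "eef_rot": TCP orientation; "wrist_force": force on the tool from outside, world axes, zero at the start; "moment": the same for the moment, N m; "finger_gap": opening from 0.0 (shut) to 1.0 (fully open); "finger_force": force on a finger pad.
Only numpy, scipy, OpenCV 4.12 (cv2) and the standard library are available. Lean on these libraries where they do the work, as an engineer would, in place of code of your own. Each camera call takes 0.05 s, during which the arm holds its last target. There are 200 camera calls.

## Working session

There is one attempt and no reset: what is moved stays moved. The work goes in short steps, Python scripts to look and compute and a tool call to move; the robot and the scene stay as the last step left them, time stands still between calls to the robot, and variables do not carry over. Pictures are saved under pics/ and viewed, at most 14 in all, crops included, and the job is handed in when it is done.

Besides the shell and the picture viewer there is one more tool, called by a JSON object that holds its "fn" and its "kwargs", one argument or row to a line. jog_arm: Moves the arm, as the interface text tells. Its arguments: {"type":"object","properties":{"series":{"type":"string"}},"required":["series"]}

```bash
mkdir -p pics; python3 - <<'E'
from rig import telemetry, read_camera, camera_info, robot, recognise
import cv2,numpy as np
for c in("top","side"):
    im=read_camera(c); cv2.imwrite(f"pics/{c}0.png",im[:,:,::-1])
    i=camera_info(c); print(c,i["fx"],i["cx"],i["cy"],np.round(-np.array(i["R"]).T@np.array(i["t"])),np.round(i["R"],3).tolist())
    for l in "tower gourd elephant plinth_square plinth_round plinth_oblong cork_block mushroom tortoise dish".split():
        print(l,[(np.round(d["at"]).tolist(),round(d["score"],2)) for d in recognise(c,l)[:3]])
o=telemetry.get_obs();print(o)
E
```

```text
top 435.72655069425645 318.0155536878709 234.64920872164987 [437.  10. 844.] [[-0.02, -1.0, 0.009], [-0.992, 0.019, -0.127], [0.127, -0.012, -0.992]]
tower [([475.0, -277.0, 77.0], 0.69)]
gourd [([488.0, 102.0, 81.0], 0.67)]
elephant [([365.0, 12.0, 62.0], 0.7), ([580.0, -98.0, 91.0], 0.56)]
plinth_square [([582.0, -79.0, 31.0], 0.69), ([663.0, -302.0, 23.0], 0.25)]
plinth_round [([468.0, -270.0, 28.0], 0.78)]
plinth_oblong [([484.0, 102.0, 30.0], 0.97)]
cork_block [([623.0, 290.0, 27.0], 0.64)]
mushroom [([670.0, 87.0, 41.0], 0.57)]
tortoise [([664.0, -300.0, 23.0], 0.78)]
dish [([413.0, -111.0, 15.0], 0.97)]
side 567.8325962809565 324.14921844077355 241.51906332385258 [-22. 638. 919.] [[-0.754, -0.657, 0.008], [-0.469, 0.531, -0.706], [0.459, -0.536, -0.709]]
tower [([462.0, -277.0, 77.0], 0.79)]
gourd [([479.0, 121.0, 76.0], 0.93), ([472.0, 135.0, 31.0], 0.31)]
elephant [([575.0, -91.0, 61.0], 0.97), ([356.0, 22.0, 43.0], 0.9)]
plinth_square [([567.0, -67.0, 32.0], 0.63)]
plinth_round [([454.0, -261.0, 27.0], 0.66)]
plinth_oblong [([474.0, 138.0, 32.0], 0.96), ([664.0, 100.0, 36.0
[... 285 characters left out ...]
6, -0.01162349,  1.60269306,  0.00598461,
        1.07138305, -0.05629627]), 'joint_velocities': array([ 9.53717245e-04, -7.93092473e-04, -9.15593258e-05, -1.45340784e-03,
        1.86744569e-03, -7.83459631e-05,  3.83867080e-04]), 'effort': array([ 4.32941151e-04, -5.20420361e+01, -1.22831011e-02, -2.44051158e+01,
       -5.67530561e-02,  1.13328386e-02,  1.22992253e-05]), 'tcp_pos': array([ 252.3837287 , -599.02087364,  214.61416507]), 'eef_rot': array([9.80191719e-01, 1.98050986e-01, 2.37245522e-06, 4.08978649e-05]), 'wrist_force': array([ 0.61753705,  0.12816901, -0.45190924]), 'moment': array([ 0.0525491 , -0.00419096, -0.0107774 ]), 'finger_force': 0.0, 'finger_gap': 1.002224469743555}
```

View pics/top0.png

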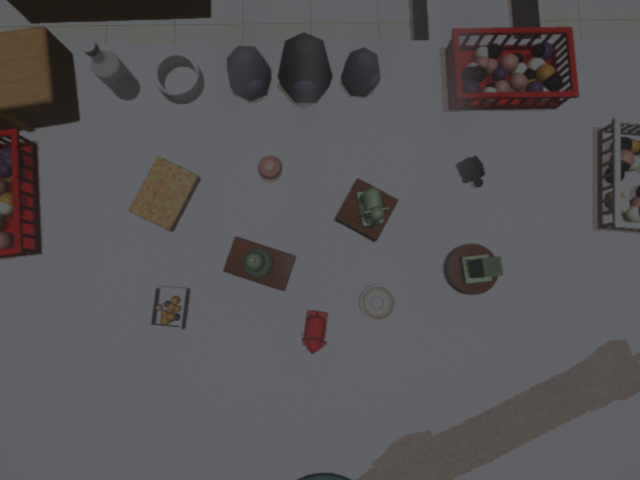

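View pics/side0.png

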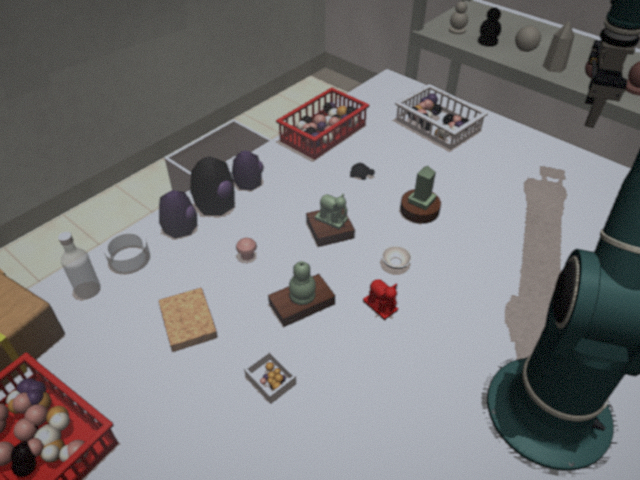

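The top view shows the elephant on the square plinth at about (370,208), the gourd on the oblong plinth at (258,263) and the tower on the round plinth at (475,268). The cork is at (165,193) and the red look-alike at (315,332). The side view agrees. Next I'll enlarge these areas.

```bash
python3 - <<'E'
import cv2,numpy as np
t=cv2.imread("pics/top0.png");s=cv2.imread("pics/side0.png")
def c(im,u,v,r=50): 
    return cv2.resize(im[v-r:v+r,u-r:u+r],(260,260),interpolation=cv2.INTER_CUBIC)
o=np.vstack([np.hstack([c(t,368,208),c(t,260,262),c(t,475,268)]),np.hstack([c(s,332,218),c(s,302,292),c(s,422,195)])])
o=np.clip(o.astype(float)*1.5,0,255).astype(np.uint8)
cv2.imwrite("pics/z1.png",o)
for n,im,u,v in(("wood t",t,350,215),("wood round",t,455,265),("wood obl",t,285,270),("bench",t,340,270),("cork",t,165,193),("eleph",t,373,200),("gourd",t,255,265),("tower",t,492,268),("foot",t,470,280)):
    print(n,im[v,u],cv2.cvtColor(im[v:v+1,u:u+1],cv2.COLOR_BGR2HSV)[0,0])
for n,im,u,v in(("wood s",s,335,238),("wood r",s,420,214),("wood ob",s,325,300),("bench",s,360,260),("cork",s,186,315),("el",s,330,210),("g",s,302,290),("tw",s,424,185)):
    print(n,im[v,u],cv2.cvtColor(im[v:v+1,u:u+1],cv2.COLOR_BGR2HSV)[0,0])
E
```

```text
wood t [39 45 61] [ 8 92 61]
wood round [45 50 64] [ 8 76 64]
wood obl [46 52 68] [ 8 83 68]
bench [102  98  96] [110  15 102]
cork [55 74 93] [ 15 104  93]
eleph [77 92 82] [50 42 92]
gourd [66 78 70] [50 39 78]
tower [55 65 58] [51 39 65]
foot [83 97 88] [49 37 97]
wood s [48 49 55] [ 4 32 55]
wood r [40 50 78] [  8 124  78]
wood ob [34 41 58] [  9 106  58]
bench [189 183 176] [104  18 189]
cork [106 139 171] [ 15  97 171]
el [67 69 64] [78 18 69]
g [ 90 105  93] [ 54  36 105]
tw [53 62 55] [53 37 62]
```

View pics/z1.png

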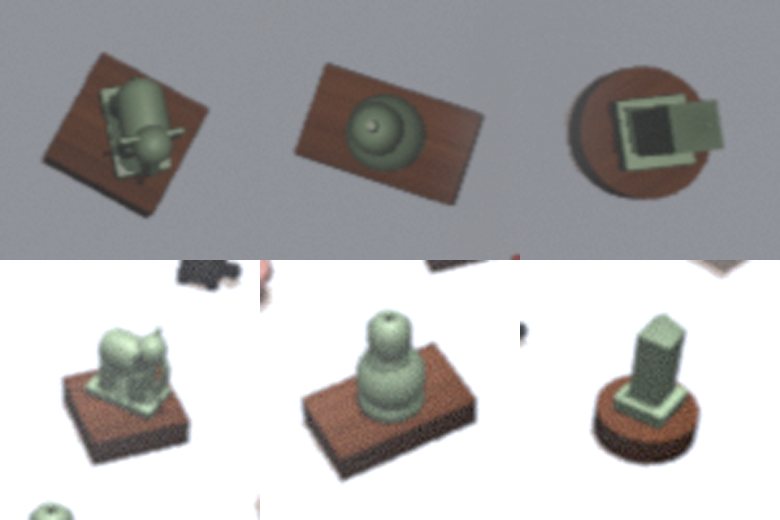

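```bash
cat >fit.py <<'E'
import cv2,numpy as np
from scipy.optimize import minimize
from rig import read_camera,camera_info
S=4
def box(x0,x1,y0,y1,z0,z1): return np.array([[x,y,z] for x in(x0,x1) for y in(y0,y1) for z in(z0,z1)],float)
A=np.linspace(0,2*np.pi,40)[:-1]
def cyl(r1,z1,r2,z2): return np.vstack([np.c_[r*np.cos(A),r*np.sin(A),0*A+z] for r,z in((r1,z1),(r2,z2))])
def xcyl(x1,x2,r,zc): return np.vstack([np.c_[0*A+x,r*np.cos(A),zc+r*np.sin(A)] for x in(x1,x2)])
P={"plinth_square":[box(-45,45,-45,45,0,30)],"plinth_oblong":[box(-60,60,-35,35,0,30)],"plinth_round":[cyl(48,0,48,30)],"cork_block":[box(-60,60,-45,45,0,25)],
"tower":[box(-25,25,-25,25,0,16),box(-16,16,-16,16,16,85),np.vstack([box(-16,16,-16,16,85,85),[[0,0,105]]])],
"gourd":[cyl(26,0,26,14),cyl(26,12,27,22),cyl(27,22,27,32),cyl(27,32,12,54),cyl(12,54,17,64),cyl(17,64,17,80),cyl(17,80,8,90),cyl(3,90,3,98)],
"elephant":[box(-33,33,-20,20,0,10),xcyl(-21,17,16.5,48),xcyl(-25,19,11,48),box(-20,16,-13,13,10,40),box(14,18,-22,22,45,63),xcyl(17,33,11,52)]}
H={"plinth_square":30,"plinth_oblong":30,"plinth_round":30,"cork_block":25,"":0}
def render(cam,parts,p,z,roi):
    u0,v0,w=roi; m=np.zeros((2*w*S,2*w*S),np.uint8); c,s=np.cos(p[2]),np.sin(p[2])
    for V in parts:
        X=np.c_[p[0]+c*V[:,0]-s*V[:,1],p[1]+s*V[:,0]+c*V[:,1],V[:,2]+z]
        Y=X@np.array(cam["R"]).T+np.array(cam["t"]).ravel()
        q=np.c_[cam["fx"]*Y[:,0]/Y[:,2]+cam["cx"],cam["fy"]*Y[:,1]/Y[:,2]+cam["cy"]]
        q=(q-[u0-w,v0-w]+.5)*S-.5
        cv2.fillConvexPoly(m,cv2.convexHull(np.round(q*16).astype(np.int32)),1,shift=4)
    return m>0
def pix(cam,X):
    Y=np.array(cam["R"])@X+np.array(cam["t"]).ravel(); return int(cam["fx"]*Y[0]/Y[2]+cam["cx"]),int(cam["fy"]*Y[1]/Y[2]+cam["cy"])
def masks(im,roi):
    u,v,w=roi; c=cv2.resize(im[v-w:v+w,u-w:u+w],None,fx=S,fy=S,interpolation=cv2.INTER_CUBIC)
    c=cv2.GaussianBlur(c,(0,0),3).astype(int); r,g,b=c[...,0],c[...,1],c[...,2]
    bench=np.median(im[v-w:v+w,u-w:u+w].reshape(-1,3),0)
    green=(g>b+2)&(g>r)
    wood=(r>b+3)&(r>g)
    dark=(c.sum(2)<.62*bench.sum())
    non=((g>b-1)|(dark)|wood).astype(np.uint8)
    n,l,st,_=cv2.connectedComponentsWithStats(non); k=l[len(l)//2,len(l)//2] or 1+np.argmax(st[1:,4])
    return l==k,green&(l==k)
iou=lambda a,b:(a^b).sum()/max(b.sum(),1)
def fit(name,im,obj,base,p0,q0,w=46,zo=None,only=None):
    """returns obj pose p, base pose q"""
    cam=camera_info(name); zb=H[base] if zo is None else zo
    roi=(*pix(cam,np.array([q0[0],q0[1],40.])),w); non,gr=masks(im,roi)
    def f(x):
        p=x[:3]; q=x[3:]
        Q=render(cam,P[base],q,0,roi)
        if not obj: return iou(Q,non)
        O=render(cam,P[obj],p,zb,roi)
        return iou(Q|O,non)+iou(O,gr)
    x0=np.r_[p0,q0]; best=None
    step=np.array([5,5,.15,5,5,.15])
    for k in range(2):
        sim=np.vstack([x0]+[x0+step*e*(1 if k==0 else -.6) for e in np.eye(6)])
        r=minimize(f,x0,method="Nelder-Mead",options=dict(initial_simplex=sim,maxiter=500,xatol=.02,fatol=1e-5)); x0=r.x
    return r.x[:3],r.x[3:],r.fun
E
cat > a.py <<'E'
from fit import *
S0={"elephant":("plinth_square",(580,-88,-1.7),(580,-80,-.5)),"gourd":("plinth_oblong",(484,102,0),(484,102,1.3)),"tower":("plinth_round",(465,-270,.1),(468,-270,0)),"":("cork_block",(0,0,0),(615,297,1.0))}
import sys
for o,(b,p,q) in S0.items():
  for c in("top","side"):
    im=cv2.imread(f"pics/{c}0.png")[:,:,::-1]
    if b=="plinth_oblong": qs=[(q[0],q[1],1.3),(q[0],q[1],1.85)]
    elif b=="cork_block": qs=[(q[0],q[1],a) for a in(.5,1.,2.1,2.6)]
    elif o=="elephant": qs=[(q[0],q[1],a) for a in(-.5,.5)]
    else: qs=[q]
    r=min((fit(c,im,o,b,p,k) for k in qs),key=lambda t:t[2]); print(o,b,c,np.round(r[0],2),np.round(r[1],2),round(r[2],3))
E
time python3 a.py
```

```text
elephant plinth_square top [589.68 -99.3   -2.97] [589.39 -93.45   1.04] 0.141
elephant plinth_square side [ 590.81 -103.21   -2.99] [ 5.906e+02 -9.576e+01 -5.400e-01] 0.192
gourd plinth_oblong top [4.8751e+02 1.0952e+02 5.0000e-02] [489.28 111.93   1.24] 0.204
gourd plinth_oblong side [ 4.8783e+02  1.0718e+02 -2.2000e-01] [490.29 109.92   1.25] 0.162
tower plinth_round top [ 4.7074e+02 -2.9075e+02  9.0000e-02] [ 4.7139e+02 -2.8872e+02  4.4000e-01] 0.415
tower plinth_round side [ 4.7132e+02 -2.9383e+02  2.4000e-01] [ 471.55 -291.46    0.6 ] 0.173
 cork_block top [ 0.67 -1.54 -0.41] [627.94 296.31   2.68] 0.028
 cork_block side [ -5.08 -21.52  -0.13] [629.22 292.89   2.68] 0.03
real	0m7.598s
user	0m7.812s
sys	0m0.511s
```

```bash
cat > ov.py <<'E'
from fit import *
def ov(c,im,items,ctr,w=46):
    cam=camera_info(c); roi=(*pix(cam,np.array([*ctr,40.])),w); u,v,_=roi
    o=cv2.resize(np.ascontiguousarray(im[v-w:v+w,u-w:u+w,::-1]),None,fx=S,fy=S,interpolation=cv2.INTER_CUBIC)
    o=np.clip(o*1.6,0,255).astype(np.uint8); nn,gg=masks(im,roi)
    for n,p,z in items:
        for part in P[n]:
            m=render(cam,[part],p,z,roi).astype(np.uint8); cs,_=cv2.findContours(m,cv2.RETR_EXTERNAL,cv2.CHAIN_APPROX_NONE); cv2.drawContours(o,cs,-1,(0,255,255) if z else (255,0,255),1)
    cs,_=cv2.findContours(gg.astype(np.uint8),cv2.RETR_EXTERNAL,cv2.CHAIN_APPROX_NONE); cv2.drawContours(o,cs,-1,(0,0,255),1)
    return cv2.resize(o,(266,266))
E
python3 - <<'E'
from ov import *
I={c:cv2.imread(f"pics/{c}0.png")[:,:,::-1] for c in("top","side")}
R=[]
for c,L in (("top",[("elephant",(589.7,-99.3,-2.97),"plinth_square",(589.4,-93.5,1.04)),("gourd",(487.5,109.5,0),"plinth_oblong",(489.3,111.9,1.24)),("tower",(470.7,-290.7,.09),"plinth_round",(471.4,-288.7,0))]),
 ("side",[("elephant",(590.8,-103.2,-2.99),"plinth_square",(590.6,-95.8,-.54)),("gourd",(487.8,107.2,0),"plinth_oblong",(490.3,109.9,1.25)),("tower",(471.3,-293.8,.24),"plinth_round",(471.5,-291.5,0))])):
    R.append(np.hstack([ov(c,I[c],[(b,q,0),(o,p,30)],q[:2]) for o,p,b,q in L]))
cv2.imwrite("pics/z2.png",np.vstack(R))
E
```

```text
(no output)
```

View pics/z2.png

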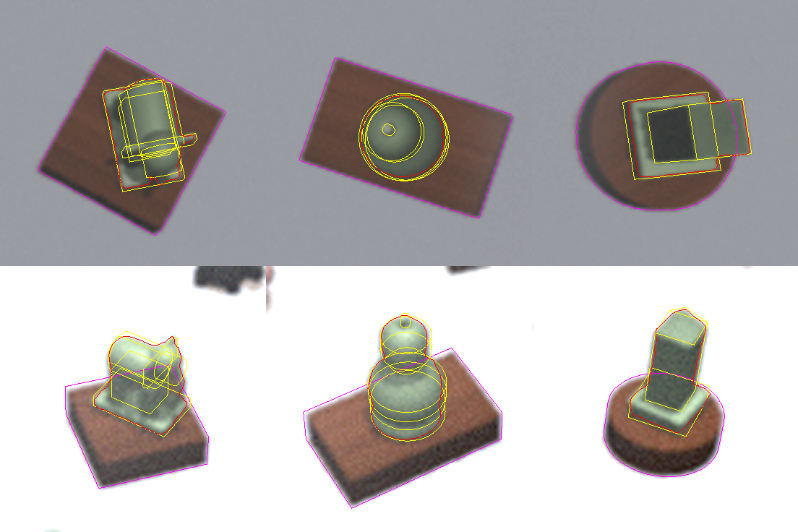

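The fits match the pictures closely, and the two cameras agree to about 3 mm, so I'm using the averages. My plan is gourd→cork, elephant→oblong, tower→square, gourd→round.

Units first: shifts go in shares of 80 cm and turns go in shares of 2 pi rad. So 50 cm / 80 = 0.625, 44.2 cm / 80 = 0.5525.

{"fn": "jog_arm", "kwargs": {
  "series": "0.0363 0.11 0 0 0 0 9.19; 0.0613 0.1838 0 0 0 0 9.19; 0.085 0.2575 0 0 0 0 9.19; 0.11 0.3313 0 0 0 0 9.19; 0.135 0.405 0 0 0 0 9.19; 0.1588 0.4788 0 0 0 0 9.19; 0.1838 0.5525 0 0 0 0 9.19; 0.2075 0.625 0 0 0 0 9.19"
}}

```text
time: 2.1
tcp_pos: [410.5, -122.7, 215.1]
eef_rot: [0.98, 0.198, 0.001, 0.001]
wrist_force: [0.6, -0.2, -0.1]
finger_gap: 1.001
finger_force: 0.0
```

Scaled: 20.7 cm / 80 = 0.2588, 6.9 cm / 80 = 0.0863.

{"fn": "jog_arm", "kwargs": {
  "series": "0.025 0.075 0 0 0 0 9.19; 0.05 0.15 0 0 0 0 9.19; 0.075 0.2188 0 0 0 0 9.19; 0.0863 0.2588 0 0 0 0 9.19; 0.0863 0.2588 0 0 0 0 9.19; 0.0863 0.2588 0 0 0 0 9.19; 0.0863 0.2588 0 0 0 0 9.19"
}}

```text
time: 2.98
tcp_pos: [478.8, 80.8, 214.6]
eef_rot: [0.98, 0.197, -0.0, 0.0]
wrist_force: [0.1, 0.0, 0.2]
finger_gap: 1.0
finger_force: 0.0
```

Scaled: -13.1 cm / 80 = -0.1638, -10 cm / 80 = -0.125.

{"fn": "jog_arm", "kwargs": {
  "series": "0.0113 0.035 0 0 0 0 9.19; 0.0113 0.035 0 0 0 0 9.19; 0.0113 0.035 -0.0625 0 0 0 9.19; 0.0113 0.035 -0.125 0 0 0 9.19; 0.0113 0.035 -0.1638 0 0 0 9.19; 0.0113 0.035 -0.1638 0 0 0 9.19; 0.0113 0.035 -0.1638 0 0 0 9.19"
}}

```text
time: 3.85
tcp_pos: [488.8, 110.0, 84.7]
eef_rot: [0.98, 0.198, 0.001, 0.0]
wrist_force: [0.1, 0.4, 0.5]
finger_gap: 0.999
finger_force: 0.0
```

```bash
python3 - <<'E'
from rig import read_camera,telemetry
import cv2,numpy as np
o=telemetry.get_obs();print(o["tcp_pos"],o["joint_pos"])
a=read_camera("top");b=read_camera("side")
cv2.imwrite("pics/g1.png",np.hstack([cv2.resize(a[190:330,180:340,::-1],(400,350)),cv2.resize(b[190:350,210:390,::-1],(394,350))]))
E
```

```text
[488.79113571 109.97200431  84.74688333] [ 0.07597204  0.4521108  -0.44072206  2.04072714  0.29193526  0.7067055
 -1.7227566 ]
```

View pics/g1.png

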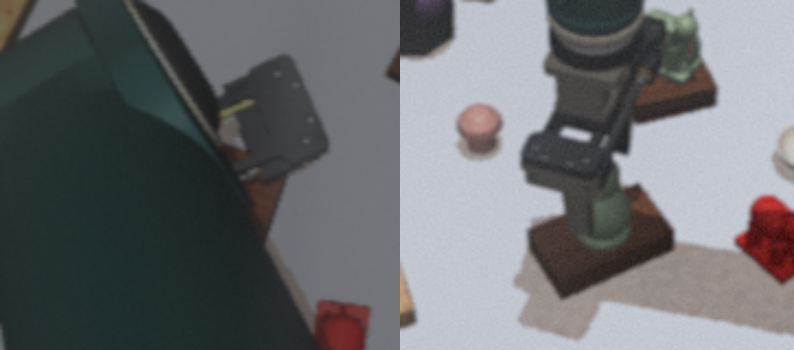

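The fingers straddle the gourd's upper bulb (right panel, about 600,185). Closing now.

{"fn": "jog_arm", "kwargs": {
  "series": "0 0 0 0 0 0 2.5; 0 0 0 0 0 0 2.5; 0 0 0 0 0 0 2.5; 0 0 0 0 0 0 2.5; 0 0 0 0 0 0 2.5; 0 0 0 0 0 0 2.5; 0 0 0 0 0 0 2.5; 0 0 0 0 0 0 2.5"
}}

```text
time: 4.95
tcp_pos: [487.9, 110.4, 83.5]
eef_rot: [0.98, 0.198, -0.0, 0.0]
wrist_force: [0.7, 0.6, -0.9]
finger_gap: 0.36
finger_force: 30.0
```

Scaled: 18.6 cm / 80 = 0.2325, 14.1 cm / 80 = 0.1763.

{"fn": "jog_arm", "kwargs": {
  "series": "0 0 0.0125 0 0 0 2.5; 0 0 0.05 0 0 0 2.5; 0.025 0.0325 0.075 0 0 0 2.5; 0.0625 0.0825 0.075 0 0 0 2.5; 0.1 0.1325 0.075 0 0 0 2.5; 0.1375 0.1813 0.075 0 0 0 2.5; 0.165 0.2175 0.075 0 0 0 2.5; 0.1763 0.2325 0.075 0 0 0 2.5"
}}

```text
time: 5.95
tcp_pos: [628.9, 298.6, 143.4]
eef_rot: [0.98, 0.199, -0.0, -0.001]
wrist_force: [-0.6, 0.2, -2.6]
finger_gap: 0.361
finger_force: 30.0
```

{"fn": "jog_arm", "kwargs": {
  "series": "0 0 0 0 0 0 2.5; 0 0 0 0 0 0 2.5; 0 0 0 0 0 0 2.5"
}}

```text
time: 6.32
tcp_pos: [628.8, 295.0, 143.8]
eef_rot: [0.98, 0.197, -0.0, 0.0]
wrist_force: [-0.2, 0.3, -2.9]
finger_gap: 0.354
finger_force: 30.0
```

Scaled: -6.45 cm / 80 = -0.0806, -6.35 cm / 80 = -0.0794.

{"fn": "jog_arm", "kwargs": {
  "series": "0 0 -0.0375 0 0 0 2.5; 0 0 -0.0688 0 0 0 2.5; 0 0 -0.0775 0 0 0 2.5; 0 0 -0.0794 0 0 0 2.5; 0 0 -0.0806 0 0 0 2.5; 0 0 -0.0806 0 0 0 2.5; 0 0 -0.0806 0 0 0 2.5"
}}

```text
time: 7.2
tcp_pos: [629.2, 296.6, 79.7]
eef_rot: [0.98, 0.198, 0.0, -0.0]
wrist_force: [-0.6, 0.2, -2.1]
finger_gap: 0.363
finger_force: 30.0
```

Almost down. I'll ease lower until contact shows.

Scaled: -0.1 cm / 80 = -0.0013, -0.05 cm / 80 = -0.0006.

{"fn": "jog_arm", "kwargs": {
  "series": "0 0 -0.0006 0 0 0 2.5; 0 0 -0.0013 0 0 0 2.5; 0 0 -0.0013 0 0 0 2.5; 0 0 -0.0013 0 0 0 2.5"
}}

```text
time: 7.7
tcp_pos: [629.2, 296.6, 78.6]
eef_rot: [0.98, 0.198, 0.0, -0.0]
wrist_force: [-0.7, -1.0, 2.1]
finger_gap: 0.361
finger_force: 30.0
```

Scaled: 12 cm / 80 = 0.15, 9 cm / 80 = 0.1125.

{"fn": "jog_arm", "kwargs": {
  "series": "0 0 0 0 0 0 4; 0 0 0 0 0 0 6; 0 0 0 0 0 0 9; 0 0 0 0 0 0 9; 0 0 0 0 0 0 9; 0 0 0.05 0 0 0 9; 0 0 0.1125 0 0 0 9; 0 -0.025 0.15 0 0 0 9"
}}

```text
time: 8.7
tcp_pos: [629.0, 279.0, 201.0]
eef_rot: [0.98, 0.2, 0.002, -0.001]
wrist_force: [-0.3, -0.0, 0.2]
finger_gap: 0.98
finger_force: 0.0
```

Scaled: -37.3 cm / 80 = -0.4663, -35 cm / 80 = -0.4375, -0.24 rad / 6.2832 = -0.0382.

{"fn": "jog_arm", "kwargs": {
  "series": "0 -0.0625 0 0 0 -0.0159 9; -0.0063 -0.1375 0 0 0 -0.0382 9; -0.0125 -0.2125 0 0 0 -0.0382 9; -0.0225 -0.2875 0 0 0 -0.0382 9; -0.0325 -0.3625 0 0 0 -0.0382 9; -0.0425 -0.4375 0 0 0 -0.0382 9; -0.045 -0.4663 0 0 0 -0.0382 9; -0.045 -0.4663 0 0 0 -0.0382 9"
}}

```text
time: 9.7
tcp_pos: [592.6, -98.9, 198.1]
eef_rot: [0.997, 0.077, -0.0, 0.0]
wrist_force: [0.5, 0.8, -0.3]
finger_gap: 0.978
finger_force: 0.0
```

```bash
python3 - <<'E'
from rig import read_camera,telemetry
import cv2,numpy as np
o=telemetry.get_obs();print(o["tcp_pos"],o["eef_rot"],o["joint_pos"])
a=read_camera("top");b=read_camera("side")
cv2.imwrite("pics/s1.png",b[:,:,::-1]);cv2.imwrite("pics/t1.png",a[:,:,::-1])
E
```

```text
[592.6398348  -98.92324903 198.12148118] [ 9.97022292e-01  7.71130018e-02 -4.06907395e-05  3.63323397e-04] [ 0.38691398  0.43443375 -0.36212072  1.72509448  0.17739259  1.01421106
 -1.45492364]
```

View pics/s1.png

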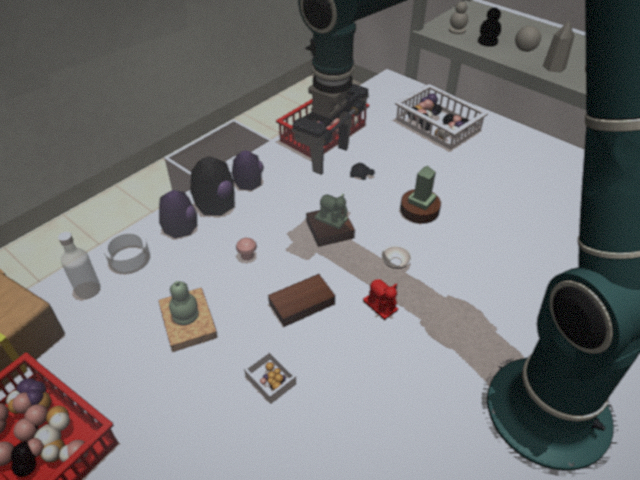

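The gourd stands upright on the cork (183,300), the oblong plinth is free, and the gripper is above the elephant. Descending.

Scaled: -13.9 cm / 80 = -0.1738, -13 cm / 80 = -0.1625.

{"fn": "jog_arm", "kwargs": {
  "series": "0 0 -0.0625 0 0 0 9; 0 0 -0.125 0 0 0 9; 0 0 -0.1625 0 0 0 9; 0 0 -0.1738 0 0 0 9; 0 0 -0.1738 0 0 0 9; 0 0 -0.1738 0 0 0 7; 0 0 -0.1738 0 0 0 5; 0 0 -0.1738 0 0 0 4"
}}

```text
time: 10.8
tcp_pos: [593.4, -96.7, 60.0]
eef_rot: [0.997, 0.079, 0.001, 0.0]
wrist_force: [-0.4, 0.1, -0.2]
finger_gap: 0.68
finger_force: 0.0
```

{"fn": "jog_arm", "kwargs": {
  "series": "0 0 0 0 0 0 2.5; 0 0 0 0 0 0 2.5; 0 0 0 0 0 0 2.5; 0 0 0 0 0 0 2.5; 0 0 0 0 0 0 2.5"
}}

```text
time: 11.42
tcp_pos: [593.0, -96.8, 59.1]
eef_rot: [0.997, 0.079, 0.0, 0.0]
wrist_force: [1.3, -0.5, 1.0]
finger_gap: 0.358
finger_force: 30.0
```

Scaled: 21.1 cm / 80 = 0.2638, 19 cm / 80 = 0.2375, 1.087 rad / 6.2832 = 0.173.

{"fn": "jog_arm", "kwargs": {
  "series": "0 0 0.0125 0 0 0 2.5; 0 0 0.05 0 0 0.008 2.5; -0.0188 0.0375 0.075 0 0 0.0318 2.5; -0.0438 0.0875 0.075 0 0 0.0605 2.5; -0.0688 0.1375 0.075 0 0 0.0891 2.5; -0.0938 0.1875 0.075 0 0 0.1178 2.5; -0.115 0.2375 0.075 0 0 0.1464 2.5; -0.1275 0.2638 0.075 0 0 0.173 2.5"
}}

```text
time: 12.42
tcp_pos: [489.6, 117.1, 119.7]
eef_rot: [0.81, 0.587, 0.0, -0.0]
wrist_force: [0.5, -0.2, -2.4]
finger_gap: 0.358
finger_force: 30.0
```

{"fn": "jog_arm", "kwargs": {
  "series": "0 0 0 0 0 0 2.5; 0 0 0 0 0 0 2.5; 0 0 0 0 0 0 2.5"
}}

```text
time: 12.8
tcp_pos: [491.5, 113.2, 119.1]
eef_rot: [0.813, 0.582, -0.0, 0.0]
wrist_force: [-0.5, -0.4, -2.5]
finger_gap: 0.357
finger_force: 30.0
```

Scaled: -5.95 cm / 80 = -0.0744, -5.9 cm / 80 = -0.0738.

{"fn": "jog_arm", "kwargs": {
  "series": "0 0 -0.0375 0 0 0 2.5; 0 0 -0.0625 0 0 0 2.5; 0 0 -0.0713 0 0 0 2.5; 0 0 -0.0738 0 0 0 2.5; 0 0 -0.0744 0 0 0 2.5; 0 0 -0.0744 0 0 0 2.5; 0 0 -0.0744 0 0 0 2.5"
}}

```text
time: 13.68
tcp_pos: [491.3, 114.5, 60.0]
eef_rot: [0.812, 0.583, 0.0, 0.0]
wrist_force: [0.6, 0.6, -2.4]
finger_gap: 0.355
finger_force: 30.0
```

Scaled: -0.1 cm / 80 = -0.0013, -0.05 cm / 80 = -0.0006.

{"fn": "jog_arm", "kwargs": {
  "series": "0 0 -0.0006 0 0 0 2.5; 0 0 -0.0013 0 0 0 2.5; 0 0 -0.0013 0 0 0 2.5; 0 0 -0.0013 0 0 0 2.5"
}}

```text
time: 14.18
tcp_pos: [491.3, 114.6, 59.0]
eef_rot: [0.812, 0.583, 0.0, 0.0]
wrist_force: [-1.4, -1.1, 4.7]
finger_gap: 0.362
finger_force: 30.0
```

Scaled: 15 cm / 80 = 0.1875, 12 cm / 80 = 0.15, 0.25 rad / 6.2832 = 0.0398.

{"fn": "jog_arm", "kwargs": {
  "series": "0 0 0 0 0 0 5; 0 0 0 0 0 0 7; 0 0 0 0 0 0 9; 0 0 0 0 0 0 9; 0 0 0.0375 0 0 0 9; 0 0 0.0875 0 0 0 9; 0 -0.025 0.15 0 0 0.0159 9; 0 -0.075 0.1875 0 0 0.0398 9"
}}

```text
time: 15.18
tcp_pos: [491.7, 55.7, 211.0]
eef_rot: [0.73, 0.683, 0.001, 0.001]
wrist_force: [1.3, -1.0, -0.7]
finger_gap: 0.979
finger_force: 0.0
```

Scaled: -34.3 cm / 80 = -0.4288, -34 cm / 80 = -0.425, 0.2 rad / 6.2832 = 0.0318.

{"fn": "jog_arm", "kwargs": {
  "series": "0 -0.075 0 0 0 0.0159 9; 0 -0.15 0 0 0 0.0318 9; -0.0063 -0.225 0 0 0 0.0318 9; -0.0125 -0.3 0 0 0 0.0318 9; -0.0188 -0.375 0 0 0 0.0318 9; -0.0238 -0.425 0 0 0 0.0318 9; -0.0238 -0.4288 0 0 0 0.0318 9; -0.0238 -0.4288 0 0 0 0.0318 9"
}}

```text
time: 16.18
tcp_pos: [472.0, -287.6, 208.4]
eef_rot: [0.661, 0.75, 0.0, -0.0]
wrist_force: [-0.3, -0.2, -0.1]
finger_gap: 0.982
finger_force: 0.0
```

```bash
cat > b.py <<'E'
from ov import *
from rig import telemetry
import sys
o=telemetry.get_obs();r=o["eef_rot"];print(np.round(o["tcp_pos"],1),2*np.arctan2(r[1],r[0]),np.round(o["joint_pos"],2))
tag=sys.argv[1]; out=[]
for a in sys.argv[2:]:
    ob,b,p,q=eval(a)
    for c in("top","side"):
        f=f"pics/{c}{tag}.png"; im=read_camera(c); cv2.imwrite(f,im[:,:,::-1])
        x=fit(c,im,ob,b,p,q); print(ob,b,c,np.round(x[0],2),np.round(x[1],2),round(x[2],3))
        out.append(ov(c,im,[(b,x[1],0),(ob,x[0],H[b])],q[:2]))
cv2.imwrite(f"pics/o{tag}.png",np.hstack(out[:3]) if len(out)<3 else np.vstack([np.hstack(out[0::2]),np.hstack(out[1::2])]))
E
python3 b.py 2 '("elephant","plinth_oblong",(490,111,-1.9),(489.8,110.9,1.245))' '("gourd","cork_block",(629,295,0),(628.6,294.6,2.68))'
```

```text
[ 472.  -287.6  208.4] 1.6962517613827688 [ 1.03  0.41 -0.69  1.82  0.3   1.03  0.36]
elephant plinth_oblong top [490.84 111.33  -1.88] [489.4  112.1    1.24] 0.149
elephant plinth_oblong side [492.36 106.24  -1.87] [490.58 109.98   1.24] 0.159
gourd cork_block top [ 6.2984e+02  2.9603e+02 -1.0000e-02] [628.28 296.66   2.68] 0.202
gourd cork_block side [6.3001e+02 2.9354e+02 1.3000e-01] [629.59 292.96   2.68] 0.193
```

View pics/o2.png

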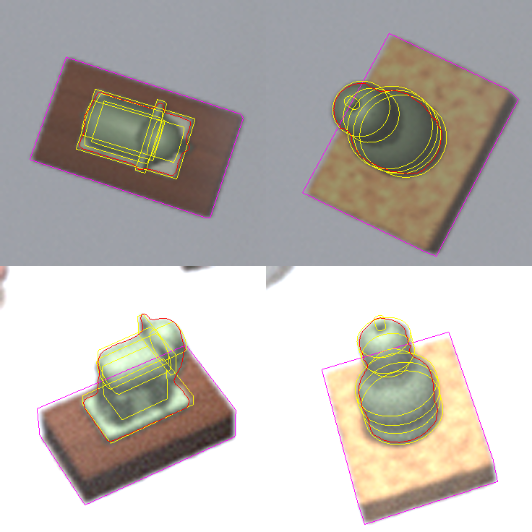

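The elephant is centred on the oblong plinth to within about 2 mm and 0.03 rad, and the gourd is central on the cork. The top camera agrees with the robot's readings, so I'm using it from here. Now the tower.

Scaled: -14.2 cm / 80 = -0.1775, -13 cm / 80 = -0.1625, -0.02 rad / 6.2832 = -0.0032.

{"fn": "jog_arm", "kwargs": {
  "series": "-0.0013 -0.0038 0 0 0 -0.0032 9; -0.0013 -0.0038 -0.05 0 0 -0.0032 9; -0.0013 -0.0038 -0.1125 0 0 -0.0032 9; -0.0013 -0.0038 -0.1625 0 0 -0.0032 9; -0.0013 -0.0038 -0.1775 0 0 -0.0032 9; -0.0013 -0.0038 -0.1775 0 0 -0.0032 9; -0.0013 -0.0038 -0.1775 0 0 -0.0032 7; -0.0013 -0.0038 -0.1775 0 0 -0.0032 5"
}}

```text
time: 17.38
tcp_pos: [471.8, -292.1, 68.1]
eef_rot: [0.669, 0.743, 0.0, 0.001]
wrist_force: [0.1, -0.1, 0.4]
finger_gap: 0.782
finger_force: 0.0
```

{"fn": "jog_arm", "kwargs": {
  "series": "0 0 0 0 0 0 4; 0 0 0 0 0 0 3; 0 0 0 0 0 0 2.5; 0 0 0 0 0 0 2.5; 0 0 0 0 0 0 2.5; 0 0 0 0 0 0 2.5"
}}

```text
time: 18.12
tcp_pos: [470.9, -291.5, 66.6]
eef_rot: [0.669, 0.743, -0.0, -0.0]
wrist_force: [-0.6, 0.4, -0.8]
finger_gap: 0.35
finger_force: 29.9
```

Scaled: 19.8 cm / 80 = 0.2475, 19 cm / 80 = 0.2375, -0.638 rad / 6.2832 = -0.1015.

{"fn": "jog_arm", "kwargs": {
  "series": "0 0 0.0125 0 0 0 2.5; 0 0 0.05 0 0 -0.008 2.5; 0.025 0.0375 0.075 0 0 -0.0239 2.5; 0.0563 0.0875 0.075 0 0 -0.0477 2.5; 0.0875 0.1438 0.075 0 0 -0.0716 2.5; 0.1188 0.2 0.075 0 0 -0.0923 2.5; 0.14 0.2375 0.075 0 0 -0.1015 2.5; 0.1488 0.2475 0.075 0 0 -0.1015 2.5"
}}

```text
time: 19.12
tcp_pos: [590.7, -90.3, 127.0]
eef_rot: [0.867, 0.498, 0.0, -0.0]
wrist_force: [-0.6, -0.7, -2.3]
finger_gap: 0.347
finger_force: 29.9
```

{"fn": "jog_arm", "kwargs": {
  "series": "0 0 0 0 0 0 2.5; 0 0 0 0 0 0 2.5; 0 0 0 0 0 0 2.5"
}}

```text
time: 19.5
tcp_pos: [589.3, -95.4, 126.5]
eef_rot: [0.869, 0.495, -0.0, 0.0]
wrist_force: [0.3, -0.3, -3.5]
finger_gap: 0.35
finger_force: 29.9
```

Scaled: -5.95 cm / 80 = -0.0744, -5.9 cm / 80 = -0.0738.

{"fn": "jog_arm", "kwargs": {
  "series": "0 0.0013 -0.0375 0 0 0 2.5; 0 0.0013 -0.0625 0 0 0 2.5; 0 0.0013 -0.0713 0 0 0 2.5; 0 0.0013 -0.0738 0 0 0 2.5; 0 0.0013 -0.0744 0 0 0 2.5; 0 0.0013 -0.0744 0 0 0 2.5; 0 0.0013 -0.0744 0 0 0 2.5"
}}

```text
time: 20.38
tcp_pos: [590.3, -92.6, 67.6]
eef_rot: [0.868, 0.496, 0.0, 0.0]
wrist_force: [0.9, 0.2, -1.9]
finger_gap: 0.349
finger_force: 29.9
```

Scaled: -0.05 cm / 80 = -0.0006.

{"fn": "jog_arm", "kwargs": {
  "series": "0 0 -0.0006 0 0 0 2.5; 0 0 -0.0006 0 0 0 2.5; 0 0 -0.0006 0 0 0 2.5"
}}

```text
time: 20.75
tcp_pos: [589.9, -92.5, 66.6]
eef_rot: [0.868, 0.496, -0.0, 0.0]
wrist_force: [-0.5, 0.2, -1.5]
finger_gap: 0.349
finger_force: 29.9
```

Scaled: -0.1 cm / 80 = -0.0013, -0.05 cm / 80 = -0.0006.

{"fn": "jog_arm", "kwargs": {
  "series": "0 -0.0006 -0.0006 0 0 0 2.5; 0 -0.0006 -0.0013 0 0 0 2.5; 0 -0.0006 -0.0013 0 0 0 2.5"
}}

```text
time: 21.12
tcp_pos: [589.9, -92.5, 66.6]
eef_rot: [0.868, 0.496, -0.0, -0.0]
wrist_force: [-3.9, 1.5, 6.9]
finger_gap: 0.346
finger_force: 29.9
```

{"fn": "jog_arm", "kwargs": {
  "series": "0 0 0 0 0 0 5; 0 0 0 0 0 0 7; 0 0 0 0 0 0 9; 0 0 0 0 0 0 9; 0 0 0.0375 0 0 0 9; 0 0 0.0875 0 0 0 9; 0 0 0.15 0 0 0 9; 0 0.0375 0.175 0 0 0 9"
}}

```text
time: 22.12
tcp_pos: [591.4, -65.4, 208.5]
eef_rot: [0.87, 0.494, 0.001, 0.002]
wrist_force: [-0.2, -0.6, -0.6]
finger_gap: 0.98
finger_force: 0.0
```

Scaled: 35.8 cm / 80 = 0.4475, 34.5 cm / 80 = 0.4313.

{"fn": "jog_arm", "kwargs": {
  "series": "0 0.0625 0 0 0 0 9; 0.0063 0.1375 0 0 0 0 9; 0.0125 0.2125 0 0 0 0 9; 0.025 0.2875 0 0 0 0 9; 0.0375 0.3625 0 0 0 0 9; 0.05 0.4313 0 0 0 0 9; 0.05 0.4475 0 0 0 0 9; 0.05 0.4475 0 0 0 0 9"
}}

```text
time: 23.12
tcp_pos: [629.4, 295.4, 205.1]
eef_rot: [0.868, 0.497, -0.0, 0.0]
wrist_force: [0.3, 0.1, -0.4]
finger_gap: 0.977
finger_force: 0.0
```

```bash
python3 b.py 3 '("tower","plinth_square",(590,-93,1.03),(589.8,-94,1.035))' '("","plinth_round",(0,0,0),(471.4,-288.7,0))'
```

```text
[629.4 295.4 205.1] 1.03927967685772 [-0.12  0.63 -0.56  1.46  0.35  1.16 -1.27]
tower plinth_square top [591.19 -91.96   1.04] [589.34 -93.05   1.04] 0.243
tower plinth_square side [590.84 -93.71   0.9 ] [590.4  -95.47   1.03] 0.199
 plinth_round top [0.44 0.1  0.03] [ 4.7140e+02 -2.8867e+02  7.0000e-02] 0.021Traceback (most recent call last):
  File "b.py", line 11, in <module>
    out.append(ov(c,im,[(b,x[1],0),(ob,x[0],H[b])],q[:2]))
               ~~^^^^^^^^^^^^^^^^^^^^^^^^^^^^^^^^^^^^^^^^
  File "ov.py", line 7, in ov
    for part in P[n]:
                ~^^^
KeyError: ''
```

View pics/side3.png

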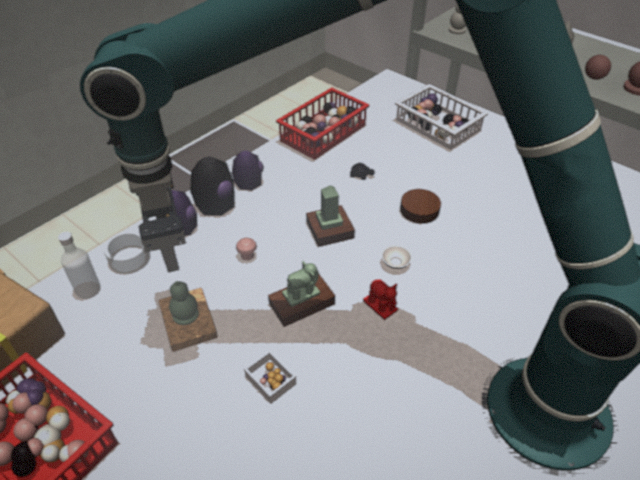

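The tower now stands on the square plinth (330,225), the elephant is on the oblong one and the round one is free. Picking up the gourd.

Scaled: -12.6 cm / 80 = -0.1575, -12 cm / 80 = -0.15.

{"fn": "jog_arm", "kwargs": {
  "series": "0 0.0006 0 0 0 0 9; 0 0.0006 -0.05 0 0 0 9; 0 0.0006 -0.1125 0 0 0 9; 0 0.0006 -0.15 0 0 0 9; 0 0.0006 -0.1575 0 0 0 9; 0 0.0006 -0.1575 0 0 0 8; 0 0.0006 -0.1575 0 0 0 6; 0 0.0006 -0.1575 0 0 0 5"
}}

```text
time: 24.28
tcp_pos: [630.7, 295.9, 81.2]
eef_rot: [0.868, 0.496, 0.001, 0.0]
wrist_force: [0.2, -0.1, -0.9]
finger_gap: 0.679
finger_force: 0.0
```

{"fn": "jog_arm", "kwargs": {
  "series": "0 0 0 0 0 0 4; 0 0 0 0 0 0 3; 0 0 0 0 0 0 2.5; 0 0 0 0 0 0 2.5; 0 0 0 0 0 0 2.5; 0 0 0 0 0 0 2.5"
}}

```text
time: 25.02
tcp_pos: [629.8, 295.7, 79.7]
eef_rot: [0.868, 0.496, -0.0, -0.0]
wrist_force: [-0.8, 0.7, 1.7]
finger_gap: 0.355
finger_force: 30.0
```

Scaled: -24.5 cm / 80 = -0.3063, -13.5 cm / 80 = -0.1688.

{"fn": "jog_arm", "kwargs": {
  "series": "0 0 0.0125 0 0 0 2.5; 0 0 0.0625 0 0 0 2.5; 0 0 0.125 0 0 0 2.5; -0.01 -0.0375 0.175 0 0 0 2.5; -0.0275 -0.1 0.175 0 0 0 2.5; -0.0463 -0.1688 0.175 0 0 0 2.5; -0.065 -0.2375 0.175 0 0 0 2.5; -0.0825 -0.3063 0.175 0 0 0 2.5"
}}

```text
time: 26.02
tcp_pos: [563.2, 48.3, 219.9]
eef_rot: [0.868, 0.496, -0.0, 0.0]
wrist_force: [1.3, -0.4, -2.4]
finger_gap: 0.36
finger_force: 30.0
```

Scaled: -33.9 cm / 80 = -0.4238, -31.5 cm / 80 = -0.3938.

{"fn": "jog_arm", "kwargs": {
  "series": "-0.0175 -0.0625 0 0 0 0 2.5; -0.0363 -0.1313 0 0 0 0 2.5; -0.055 -0.2 0 0 0 0 2.5; -0.0738 -0.2688 0 0 0 0 2.5; -0.0925 -0.3375 0 0 0 0 2.5; -0.1075 -0.3938 0 0 0 0 2.5; -0.115 -0.4238 0 0 0 0 2.5; -0.115 -0.4238 0 0 0 0 2.5"
}}

```text
time: 27.02
tcp_pos: [470.7, -290.9, 219.6]
eef_rot: [0.87, 0.494, -0.0, 0.0]
wrist_force: [0.3, 1.1, -2.9]
finger_gap: 0.361
finger_force: 30.0
```

{"fn": "jog_arm", "kwargs": {
  "series": "0 0 0 0 0 0 2.5; 0 0 0 0 0 0 2.5"
}}

```text
time: 27.28
tcp_pos: [472.5, -286.9, 219.7]
eef_rot: [0.868, 0.497, 0.0, -0.0]
wrist_force: [-0.7, 0.5, -3.1]
finger_gap: 0.357
finger_force: 30.0
```

Scaled: -13.3 cm / 80 = -0.1663, -0.05 cm / 80 = -0.0006.

{"fn": "jog_arm", "kwargs": {
  "series": "-0.0006 -0.0019 -0.05 0 0 0 2.5; -0.0006 -0.0019 -0.1 0 0 0 2.5; -0.0006 -0.0019 -0.1438 0 0 0 2.5; -0.0006 -0.0019 -0.1625 0 0 0 2.5; -0.0006 -0.0019 -0.1663 0 0 0 2.5; -0.0006 -0.0019 -0.1663 0 0 0 2.5; -0.0006 -0.0019 -0.1663 0 0 0 2.5"
}}

```text
time: 28.15
tcp_pos: [472.3, -290.5, 87.9]
eef_rot: [0.868, 0.496, 0.001, 0.001]
wrist_force: [-0.2, 0.4, -2.8]
finger_gap: 0.362
finger_force: 30.0
```

Scaled: -0.25 cm / 80 = -0.0031, -0.2 cm / 80 = -0.0025.

{"fn": "jog_arm", "kwargs": {
  "series": "0 0.0013 -0.0013 0 0 0 2.5; 0 0.0013 -0.0025 0 0 0 2.5; 0 0.0013 -0.0031 0 0 0 2.5; 0 0.0013 -0.0031 0 0 0 2.5; 0 0.0013 -0.0031 0 0 0 2.5"
}}

```text
time: 28.78
tcp_pos: [471.5, -289.1, 84.5]
eef_rot: [0.868, 0.496, -0.0, 0.0]
wrist_force: [-2.7, 1.4, 4.7]
finger_gap: 0.361
finger_force: 30.0
```

Contact. I'll release, rise and move clear, then check all three.

Scaled: 13 cm / 80 = 0.1625, 9 cm / 80 = 0.1125.

{"fn": "jog_arm", "kwargs": {
  "series": "0 0 0 0 0 0 4; 0 0 0 0 0 0 6; 0 0 0 0 0 0 9; 0 0 0 0 0 0 9; 0 0 0 0 0 0 9; 0 0 0.05 0 0 0 9; 0 0 0.1125 0 0 0 9; 0 -0.0375 0.1625 0 0 0 9"
}}

```text
time: 29.78
tcp_pos: [472.5, -317.1, 216.2]
eef_rot: [0.867, 0.498, 0.001, 0.0]
wrist_force: [-0.2, -0.3, -0.1]
finger_gap: 0.983
finger_force: 0.0
```

Scaled: -28 cm / 80 = -0.35, -24 cm / 80 = -0.3.

{"fn": "jog_arm", "kwargs": {
  "series": "-0.025 -0.075 0 0 0 0 9; -0.05 -0.15 0 0 0 0 9; -0.075 -0.225 0 0 0 0 9; -0.1125 -0.3 0 0 0 0 9; -0.15 -0.35 0 0 0 0 9; -0.15 -0.35 0 0 0 0 9; -0.15 -0.35 0 0 0 0 9; -0.15 -0.35 0 0 0 0 9"
}}

```text
time: 30.78
tcp_pos: [353.2, -597.4, 214.3]
eef_rot: [0.868, 0.497, 0.0, -0.0]
wrist_force: [0.4, 0.1, -0.2]
finger_gap: 0.978
finger_force: 0.0
```

```bash
python3 b.py 4 '("tower","plinth_square",(590,-93,1.03),(589.8,-94,1.035))' '("elephant","plinth_oblong",(490,111,-1.9),(489.8,110.9,1.245))' '("gourd","plinth_round",(471,-289,0),(471.4,-288.7,0))'; python3 - <<'E'
from rig import recognise
import numpy as np
for l in("mushroom","tortoise","dish"): print(l,[(np.round(d["at"]),d["score"]) for d in recognise("top",l)[:1]])
E
```

```text
[ 353.2 -597.4  214.3] 1.0407371909916696 [ 1.22  0.58 -0.35  1.46  0.21  1.14  0.31]
tower plinth_square top [590.9  -92.09   1.03] [589.55 -93.18   1.04] 0.268
tower plinth_square side [590.29 -93.13   0.9 ] [590.38 -95.48   1.04] 0.212
elephant plinth_oblong top [490.79 111.32  -1.88] [489.43 112.21   1.23] 0.148
elephant plinth_oblong side [492.33 106.73  -1.86] [490.53 109.94   1.24] 0.163
gourd plinth_round top [ 4.7087e+02 -2.8843e+02  1.0000e-02] [ 4.7132e+02 -2.8862e+02  7.0000e-02] 0.244
gourd plinth_round side [ 4.7118e+02 -2.9179e+02  1.7000e-01] [ 4.7248e+02 -2.9139e+02  9.0000e-02] 0.173
mushroom [(array([668.,  88.,  43.]), 0.82)]
tortoise [(array([ 663., -303.,   21.]), 0.64)]
dish [(array([ 415., -109.,   11.]), 0.64)]
```

View pics/o4.png

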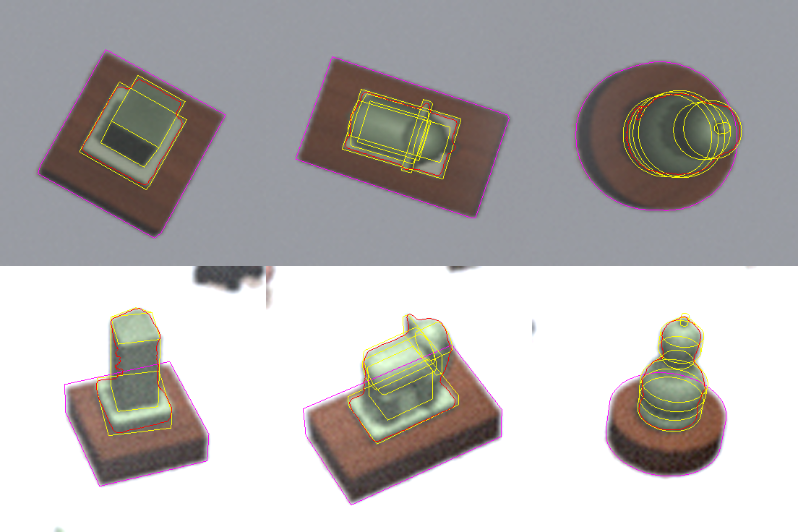

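View pics/side4.png

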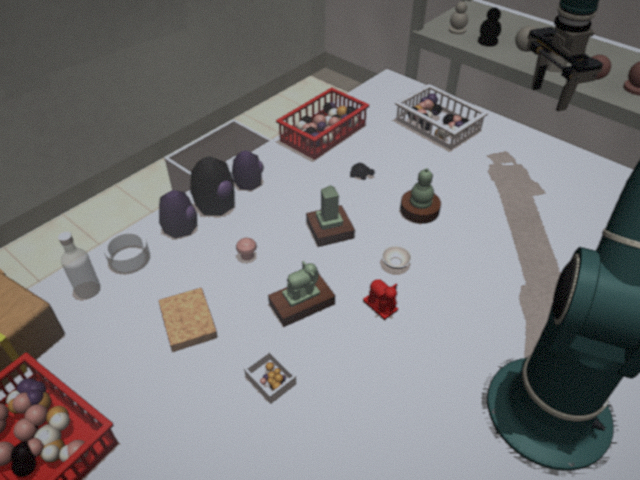

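All three stand upright on their own plinths: tower at (330,225), elephant at (302,290), gourd at (423,195). The fits put them within about 2 mm and 0.03 rad, the bystanders haven't moved, and the gripper is clear. Handing in.

```bash
python3 -c "
from rig import robot;print(robot.job_done())"
```

```text
the job is handed in; nothing more can be done
None
```

The job is handed in at about 31 s: tower, gourd and elephant each stand upright on their own plinth, centred to about 2 mm and aligned to about 0.03 rad by the top camera; the mushroom, tortoise and dish were left untouched.

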